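Discharge test of a defibrillator with its paddles in their wells

TASK

Do the discharge test of the defibrillator with both paddles left lying in their wells: press the round yellow charge key on its sloping panel, let it go, and give the set about five seconds to charge. Then press the orange buttons on the two paddle handles down together, one fingertip on each, keep both fully down for about three seconds until it has discharged, let them come up and move clear. Do not pick up or shift the paddles, do not press the small grey disarm key, and leave the bottle, vial and tray beside the set as they are.

Things in the scene. Friction and masses are not known exactly. Their poses are not given: they have to be found in the camera images.
- defib: fixed white and grey set, 260 mm deep (x), 300 wide (y), deck 124 high; origin: centre of its underside. Its front (-x) is a panel sloping up at 21 degrees from 85 mm high to 124 over 100 mm: screen at left (+y), yellow key right of the middle, grey disarm key and a fixed dial further right. Behind it two paddles lie side by side in wells; a folded black handle stands 40 mm out behind, 112 mm high
- charge_key_top (a point): round yellow charge key, 27 mm across, on the sloping panel. This point is the centre of its top, about 112 mm above the table and 7.5 mm above the panel. The nearest raised control is the disarm key, 46 mm to the right and 21 mm further back
- charge_key (a joint): travel of the charge key into the panel (along the panel's normal, so a straight downward push works too): 0 up, 0.004 m fully in. Spring return: it starts to move at 1.5 N, fully in at 3 N. It counts as pressed beyond 0.0025 m
- disarm_key (a joint): travel of the small round grey disarm key (18 mm across) right of the charge key: 0 up, 0.004 m fully in, same springs; not to be pressed
- shock_left_top (a point): round orange discharge button, 20 mm across, on top of the left (+y) paddle's handle near its front end. This point is the centre of its flat top (level, 182 mm above the table), 7 mm proud of the handle's top when up. The two buttons' centres stand 68 mm apart along the set's y axis
- shock_right_top (a point): round orange discharge button, 20 mm across, on top of the right (-y) paddle's handle near its front end. This point is the centre of its flat top (level, 182 mm above the table), 7 mm proud of the handle's top when up. The two buttons' centres stand 68 mm apart along the set's y axis
- shock_left (a joint): travel of the left paddle's orange button straight down: 0 up, 0.005 m fully down. Spring return: it starts to move at about 1.2 N and is fully down at 2.5 N (both buttons together 5 N). It counts as pressed beyond 0.003 m
- shock_right (a joint): travel of the right paddle's orange button straight down: 0 up, 0.005 m fully down. Spring return: it starts to move at about 1.2 N and is fully down at 2.5 N (both buttons together 5 N). It counts as pressed beyond 0.003 m
- paddle_left: loose black defibrillator paddle lying in the left (+y) well, 110 mm long (x), 60 mm wide, 74 mm high over its button, 0.3 to 0.5 kg, with 2 mm play all round. Origin: centre of its underside, 108 mm above the table. Its grey handle, 28 mm wide and 108 mm long, runs along x and tops out 67 mm above the origin; the button lies 34 mm ahead of the origin (-x)
- paddle_right: loose black defibrillator paddle lying in the right (-y) well, 110 mm long (x), 60 mm wide, 74 mm high over its button, 0.3 to 0.5 kg, with 2 mm play all round. Origin: centre of its underside, 108 mm above the table. Its grey handle, 28 mm wide and 108 mm long, runs along x and tops out 67 mm above the origin; the button lies 34 mm ahead of the origin (-x)
- gel_bottle: blue plastic bottle of electrode gel with a white cap, 54 mm across, 150 mm high, standing loose on the table beside the set; origin at the centre of its underside
- vial: amber injection vial with a metal cap, 46 mm across, 85 mm high, standing loose on the table beside the set; origin at the centre of its underside
- syringe_tray: loose steel tray with syringes, 200 x 140 x 22 mm, on the table to the left of the set; origin at the centre of its underside
Mind the look-alikes: they are no part of the job. Leave any purple look-alike of the paddle_left alone. What is shaped like the gel_bottle but turquoise is not meant.

How it is judged:
By the outcome, as a careful person would: the job done as asked, in the order asked, and still so for the second after the job is handed in, with the robot touching nothing.
It also fails if it takes over 58 s, if anything falls off the work surface, if the arm or the gripper's body presses on something with over 40 N, if the wrist force passes 120 N, or if a joint passes its speed limit or range.

ROBOT

A 6-joint arm with a two-finger parallel gripper is mounted at the origin on the work surface. World frame = base frame: x ahead of the robot, y to its left, z up, the work surface at z = 0. Lengths are in m, angles in rad, forces in N, time in s.
With the tool pointing down it reaches from about 0.325 to 0.9 m from the base axis. Payload 6.1 kg.
Tool frame: the origin (TCP) lies at the very end of the fingers, on their centre line; the grasp point (between the pads) lies 19 mm behind it (ctrl.grip_point_offset is the distance from the TCP to the grasp point, in m); z points along the fingers, y is the line along which they close (so a half turn about z gives the same grasp; the last joint's range is limited). The gripper opens to 85 mm and grips with 20 to 120 N. Pads are 22 mm wide; open, the fingers measure 114 mm over their backs; the gripper's body (76 mm by 85 mm) begins 54 mm behind the grasp point. The pads swing forward as they close: fully open they stand 13 mm farther back than shut.
Start: joints at [1.023, 0.22, 1.526, -0, 1.395, -0.126], TCP at [0.256, 0.57, 0.231] pointing down, gripper open.
Joint ranges: [-2.98, 2.98], [-0.91, 2.08], [0.09, 2.57], [-1.24, 4.39], [0.2, 2.65], [-2.68, 2.68]. Speed limits (rad/s): [2.57, 2.57, 3.01, 3.14, 3.14, 3.14].

INTERFACE

Orientations are given as a rotation vector (axis times angle).
In Python, from workcell import ctrl gives the robot as it stands. The module is installed in compiled form; this text tells all that it offers.
- The arm moves only by the shell command python3 -m pendant 'ROWS'. ROWS is JSON, a list of rows, each an object with "rotation": the turn, a rotation vector about the tool's x, y, z in degrees, a list of three; "slide": the shift along the tool's x, y, z in m, a list of three; "hand": the closure, from 0 (fully open) to 1 (shut). In form: [{"rotation": [wx, wy, wz], "slide": [tx, ty, tz], "hand": hand}, ...]. A call has 1 to 8 rows; each row shifts and turns the commanded pose from where the row before left it, along the tool's axes as they then stand; what a row does not reach is not made up. A row lasts 1/10 s, in which the tool goes at most 50 mm and 8.59 degrees, less where a joint would pass 70% of its speed; a pose out of reach is approached as far as the arm can. A call is refused whole if a number of a shift passes 0.05 or a number of a turn 8.59, either way. A call with a gripper value outside its range is refused whole. The fingers move at their own pace and stop on an object; the grip force is fixed at half the most. Time passes only in rows, so rows that do not move let the fingers close. It gives the time, the measured TCP pose, the force, the opening and the grip force at its end, in the units of the state.
- ctrl.observe(): the state, without advancing time (a new reading comes with each control period).
- ctrl.read_camera(name): name is "scene" or "side" or "wrist"; returns the picture (384x512x3 uint8, red, green, blue); there is no depth.
- ctrl.camera_params(name): a dict with "vertical_fov" (degrees; the focal length in pixels is half the picture's height over the tangent of half this angle, whatever the lens; pixels are square), "cx", "cy" (the principal point, pixels), "camera_from_world" (4x4, takes a point from world to camera coordinates). Camera axes: x right, y down, z forward; pixel columns grow to the right and rows downward; lengths in m; the calibration is good to about 2 mm. A picture is of the moment at which its call begins: read the wrist's pose just before it. camera_params takes no time and is no camera call; for the wrist camera it gives the pose at the moment of the call.
- ctrl.sign_off(): hands the job in; it is judged then, once.
The state is a dict: "t": time; "q": joint angles; "dq": joint speeds; "effort": joint torques, N m; "eef_pos": TCP position; "tcp_rot": TCP orientation; "contact_force": force on the tool from outside, world axes, zero at the start; "wrist_torque": the same for the moment, N m; "grip_width": finger opening in m; "grip_force": force on a finger pad.
Only numpy, scipy, OpenCV 4.12 (cv2) and the standard library are available. Lean on these libraries where they do the work, as an engineer would, in place of code of your own. Each camera call takes 0.05 s, during which the arm holds its last target. There are 200 camera calls.

## Working session

There is one attempt and no reset: what is moved stays moved. The work goes in short steps, Python scripts to look and compute and a shell command to move; the robot and the scene stay as the last step left them, time stands still between calls to the robot, and variables do not carry over. Pictures are saved under pics/ and viewed, at most 10 in all, crops included, and the job is handed in when it is done.

```bash
mkdir -p pics; python3 - <<'E'
from workcell import ctrl
import cv2,numpy as np
o=ctrl.observe();print({k:np.round(v,3).tolist() for k,v in o.items()})
ims=[]
for n in("scene","side","wrist"):
    p=ctrl.camera_params(n);print(n,p["vertical_fov"],p["cx"],p["cy"],np.round(p["camera_from_world"],4).tolist())
    im=ctrl.read_camera(n);np.save(f"pics/{n}0.npy",im);cv2.imwrite(f"pics/{n}0.png",im[:,:,::-1])
E
```

```text
{'t': 0.0, 'q': [1.023, 0.221, 1.528, 0.0, 1.395, -0.126], 'dq': [-0.0, 0.001, 0.002, -0.0, -0.0, -0.0], 'effort': [0.0, -49.691, -38.939, -0.0, 0.011, -0.0], 'eef_pos': [0.256, 0.57, 0.23], 'tcp_rot': [-0.658, -3.071, 0.003], 'contact_force': [0.026, 0.355, -0.18], 'wrist_torque': [0.016, 0.015, 0.031], 'grip_force': 0.0, 'grip_width': 0.085}
scene 56.79993796784055 257.4497077378962 194.57323160008372 [[-0.5383, 0.8426, 0.0164, 0.1908], [0.6466, 0.4254, -0.6332, -0.3768], [-0.5405, -0.3302, -0.7738, 1.3537], [0.0, 0.0, 0.0, 1.0]]
side 56.76561112595516 258.91492961870466 182.9565700227259 [[-0.9985, -0.0543, -0.0099, 0.6225], [-0.0259, 0.6195, -0.7846, 0.0334], [0.0488, -0.7831, -0.6199, 1.1426], [0.0, 0.0, 0.0, 1.0]]
wrist 59.681490672231746 261.7569234670427 184.00222990208917 [[0.4087, 0.9127, -0.0019, -0.6252], [0.8686, -0.3883, 0.3078, -0.0409], [0.2802, -0.1274, -0.9514, 0.381], [0.0, 0.0, 0.0, 1.0]]
```

View pics/scene0.png

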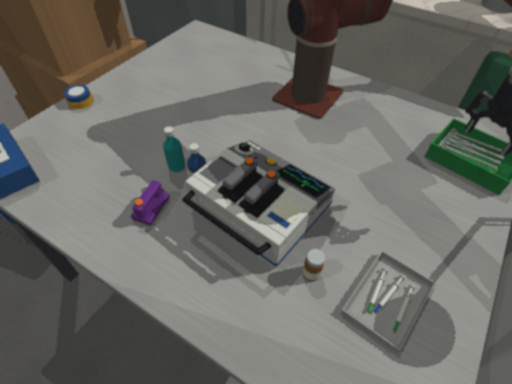

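View pics/side0.png

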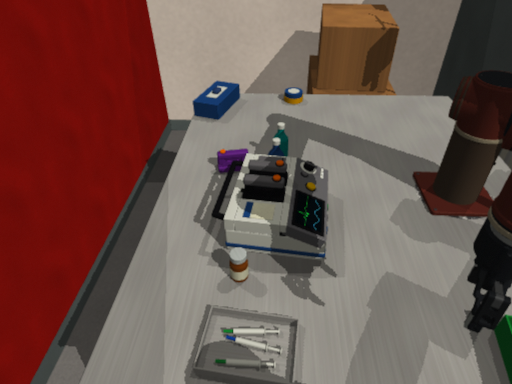

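The scene picture shows the orange buttons at about (249,161) and (272,174), and the yellow key at (271,161). In the side picture they are at (280,163), (277,178) and (311,187). The purple look-alike paddle is off to the side. Next I triangulate these points from both views.

```bash
cat > h.py <<'E'
import cv2,numpy as np
from workcell import ctrl
def P(p):
    f=192/np.tan(np.radians(p["vertical_fov"]/2))
    return np.array([[f,0,p["cx"]],[0,f,p["cy"]],[0,0,1]])@np.array(p["camera_from_world"])[:3]
def blobs(im,lo,hi,mn=8):
    h=cv2.cvtColor(im,cv2.COLOR_RGB2HSV);m=cv2.inRange(h,lo,hi)
    n,l,s,c=cv2.connectedComponentsWithStats(m)
    return [(np.round(c[i],1).tolist(),int(s[i,4]),s[i,:4].tolist()) for i in range(1,n) if s[i,4]>=mn]
OR=((3,150,120),(14,255,255));YE=((18,120,100),(32,255,255))
def tri(Pa,a,Pb,b):
    X=cv2.triangulatePoints(Pa,Pb,np.array(a,float).reshape(2,1),np.array(b,float).reshape(2,1))[:,0];return X[:3]/X[3]
def plane(Pm,uv,z):
    A=np.c_[Pm[:,:2],-np.array([*uv,1.])];s=np.linalg.solve(A,-(Pm[:,2]*z+Pm[:,3]));return s[:2]
E
python3 - <<'E'
from h import *
for n in("scene","side"):
    im=np.load(f"pics/{n}0.npy");x0,y0,x1,y1=(180,130,345,260) if n=="scene" else (215,140,335,255)
    s=im.copy();k=np.zeros_like(im);k[y0:y1,x0:x1]=im[y0:y1,x0:x1]
    print(n,"O",blobs(k,*OR),"Y",blobs(k,*YE))
    Q=P(ctrl.camera_params(n))
    for nm,c,z in(("O",OR,.182),("Y",YE,.112)):
        for b in blobs(k,*c): print(nm,b[0],plane(Q,b[0],z).round(4))
E
```

```text
scene O [([248.9, 160.0], 30, [246, 158, 7, 5]), ([271.0, 173.0], 31, [268, 171, 7, 5])] Y [([270.4, 160.3], 33, [267, 158, 8, 5])]
O [248.9, 160.0] [0.561  0.1034]
O [271.0, 173.0] [0.5682 0.1715]
Y [270.4, 160.3] [0.4714 0.1147]
side O [([222.1, 150.8], 17, [220, 149, 5, 4]), ([279.5, 161.9], 16, [277, 161, 6, 3]), ([276.5, 176.7], 18, [274, 175, 6, 4])] Y [([311.1, 185.4], 38, [307, 183, 9, 6])]
O [222.1, 150.8] [0.7243 0.0579]
O [279.5, 161.9] [0.5593 0.1069]
O [276.5, 176.7] [0.5665 0.1741]
Y [311.1, 185.4] [0.4683 0.1187]
```

The key's z=112 mm position agrees across the two views to 5 mm. The buttons measure 68 mm apart, and the set is yawed about -6°. I move near the key with the fingers shut, then look again from there.

```bash
python3 -m pendant '[{"rotation":[0,0,-6.1],"slide":[0,0,-0.02],"hand":1},{"rotation":[0,0,-6.1],"slide":[0,0,-0.02],"hand":1},{"rotation":[0,0,-6.1],"slide":[0,0,-0.01],"hand":1},{"rotation":[0,0,0],"slide":[-0.02,-0.036,0],"hand":1},{"rotation":[0,0,0],"slide":[-0.02,-0.036,0],"hand":1},{"rotation":[0,0,0],"slide":[-0.02,-0.036,0],"hand":1},{"rotation":[0,0,0],"slide":[-0.02,-0.036,0],"hand":1},{"rotation":[0,0,0],"slide":[-0.02,-0.036,0],"hand":1}]'
python3 -m pendant '[{"rotation":[0,0,0],"slide":[-0.02,-0.036,0],"hand":1},{"rotation":[0,0,0],"slide":[-0.02,-0.036,0],"hand":1},{"rotation":[0,0,0],"slide":[-0.02,-0.036,0],"hand":1},{"rotation":[0,0,0],"slide":[-0.02,-0.036,0],"hand":1},{"rotation":[0,0,0],"slide":[-0.02,-0.036,0],"hand":1},{"rotation":[0,0,0],"slide":[0,0,0],"hand":1},{"rotation":[0,0,0],"slide":[0,0,0],"hand":1}]'
cat > look.py <<'E'
import sys
from h import *
from scipy.spatial.transform import Rotation as R
o=ctrl.observe();print("t",o["t"],"tcp",np.round(o["eef_pos"],4),"F",np.round(o["contact_force"],2),"w",o["grip_width"]);M=R.from_rotvec(o["tcp_rot"]).as_matrix();print(M.round(3).tolist())
W=P(ctrl.camera_params("wrist"));im=ctrl.read_camera("wrist");cv2.imwrite(f"pics/{sys.argv[1]}.png",im[:,:,::-1])
for nm,c,z in(("O",OR,.182),("Y",YE,.112)):
    for b in blobs(im,*c,40): print(nm,b,plane(W,b[0],z).round(4))
np.savez(f"pics/{sys.argv[1]}.npz",W=W)
E
python3 look.py w1
```

```text
t: 0.95
eef_pos: [0.3371, 0.3793, 0.281]
tcp_rot: [-0.16, -3.137, 0.001]
contact_force: [1.3, 0.4, 0.6]
grip_width: -0.0001
grip_force: 0.0
t: 1.65
eef_pos: [0.4181, 0.1911, 0.2811]
tcp_rot: [-0.165, -3.137, -0.001]
contact_force: [-0.7, 0.5, 0.3]
grip_width: 0.0
grip_force: 0.0
t 1.65 tcp [0.4181 0.1911 0.2811] F [-0.7   0.46  0.35] w 4.116443743614974e-05
[[-0.994, 0.105, -0.001], [0.105, 0.994, 0.0], [0.001, 0.0, -1.0]]
O ([260.9, 342.5], 207, [255, 332, 13, 21]) [0.5673 0.1758]
Y ([193.1, 218.5], 559, [180, 206, 27, 26]) [0.4701 0.1167]
```

View pics/w1.png

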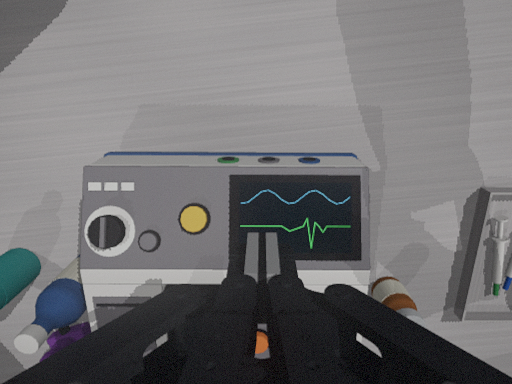

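The picture shows the set square to the tool, the yellow key at (193,218) and the grey disarm key at (148,241), well clear of it. I move over the key and check its height from a second view.

```bash
python3 -m pendant '[{"rotation":[0,0,0],"slide":[-0.019,-0.023,0.02],"hand":1},{"rotation":[0,0,0],"slide":[-0.019,-0.023,0.02],"hand":1},{"rotation":[0,0,0],"slide":[-0.019,-0.0225,0.02],"hand":1},{"rotation":[0,0,0],"slide":[0,0,0],"hand":1},{"rotation":[0,0,0],"slide":[0,0,0],"hand":1}]'
python3 look.py w2
python3 - <<'E'
from h import *
S=P(ctrl.camera_params("scene"));D=P(ctrl.camera_params("side"));W=np.load("pics/w1.npz")["W"]
print("key",tri(S,(270.4,160.3),W,(193.1,218.5)),tri(D,(311.1,185.4),W,(193.1,218.5)))
print("L",tri(S,(271,173),D,(276.5,176.7)),"R",tri(S,(248.9,160),D,(279.5,161.9)))
E
```

```text
t: 2.2
eef_pos: [0.4671, 0.1188, 0.2208]
tcp_rot: [-0.16, -3.136, -0.001]
contact_force: [-0.8, -0.4, 0.4]
grip_width: -0.0
grip_force: 0.0
t 2.2 tcp [0.4671 0.1188 0.2208] F [-0.82 -0.36  0.39] w -7.661312571055595e-06
[[-0.995, 0.102, -0.002], [0.102, 0.995, 0.001], [0.002, 0.0, -1.0]]
O ([260.5, 343.4], 243, [254, 330, 14, 27]) [0.5603 0.1096]
O ([361.8, 339.7], 91, [356, 333, 12, 15]) [0.5641 0.1778]
Y ([257.7, 184.5], 888, [241, 168, 34, 34]) [0.4702 0.1164]
key [0.47075664 0.11537093 0.11112918] [0.46904937 0.11726162 0.11174967]
L [0.56640454 0.17055464 0.17949208] R [0.55908749 0.10219243 0.17915068]
```

View pics/w2.png

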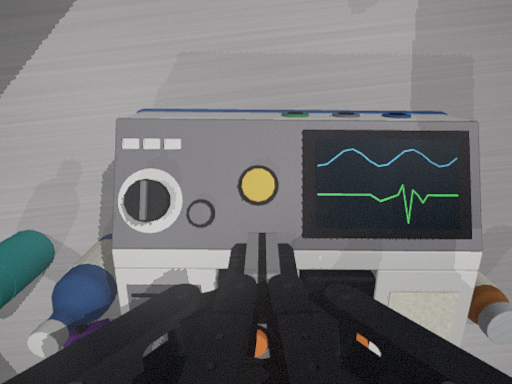

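The key stands at (0.470, 0.1165, 0.1115) in every view, which agrees with the text. I descend in stages and watch the force.

```bash
python3 -m pendant '[{"rotation":[0,0,0],"slide":[-0.001,-0.002,0.04],"hand":1},{"rotation":[0,0,0],"slide":[0,0,0.04],"hand":1},{"rotation":[0,0,0],"slide":[0,0,0.018],"hand":1},{"rotation":[0,0,0],"slide":[0,0,0],"hand":1},{"rotation":[0,0,0],"slide":[0,0,0],"hand":1}]'
python3 -m pendant '[{"rotation":[0,0,0],"slide":[0,0,0.003],"hand":1},{"rotation":[0,0,0],"slide":[0,0,0.003],"hand":1},{"rotation":[0,0,0],"slide":[0,0,0],"hand":1}]'
```

```text
t: 2.75
eef_pos: [0.469, 0.1168, 0.1246]
tcp_rot: [0.158, 3.136, 0.001]
contact_force: [-0.6, 0.1, 0.9]
grip_width: -0.0001
grip_force: 0.0
t: 3.05
eef_pos: [0.4689, 0.1157, 0.1179]
tcp_rot: [0.16, 3.136, 0.0]
contact_force: [0.1, 0.6, 0.4]
grip_width: -0.0
grip_force: 0.0
```

```bash
for i in 1; do python3 -m pendant '[{"rotation":[0,0,0],"slide":[0,0,0.003],"hand":1},{"rotation":[0,0,0],"slide":[0,0,0],"hand":1}]'; python3 -m pendant '[{"rotation":[0,0,0],"slide":[0,0,0.002],"hand":1},{"rotation":[0,0,0],"slide":[0,0,0],"hand":1}]'; done
```

```text
t: 3.25
eef_pos: [0.4688, 0.1156, 0.1144]
tcp_rot: [0.161, 3.137, 0.0]
contact_force: [-0.2, -0.7, 1.6]
grip_width: 0.0
grip_force: 0.8
t: 3.45
eef_pos: [0.469, 0.1156, 0.1125]
tcp_rot: [0.161, 3.137, 0.0]
contact_force: [0.2, 0.0, 2.4]
grip_width: -0.0002
grip_force: 1.1
```

```bash
python3 -m pendant '[{"rotation":[0,0,0],"slide":[0,0,0.002],"hand":1},{"rotation":[0,0,0],"slide":[0,0,0],"hand":1}]'; python3 -m pendant '[{"rotation":[0,0,0],"slide":[0,0,0.001],"hand":1},{"rotation":[0,0,0],"slide":[0,0,0],"hand":1}]'
```

```text
t: 3.65
eef_pos: [0.4691, 0.1156, 0.1106]
tcp_rot: [0.161, 3.136, 0.0]
contact_force: [1.0, -0.2, 3.1]
grip_width: -0.0003
grip_force: 1.4
t: 3.85
eef_pos: [0.4692, 0.1156, 0.1103]
tcp_rot: [0.161, 3.136, 0.0]
contact_force: [-0.5, -0.4, 9.0]
grip_width: -0.0004
grip_force: 4.1
```

The key bottomed (force step at 9 N). I release it, rise, set the opening for the 68 mm button spacing and move over the buttons.

```bash
python3 -m pendant '[{"rotation":[0,0,0],"slide":[0,0,-0.04],"hand":1},{"rotation":[0,0,0],"slide":[0,0,-0.045],"hand":1},{"rotation":[0,0,0],"slide":[0,0,-0.045],"hand":0.37},{"rotation":[0,0,0],"slide":[-0.03,0.011,0],"hand":0.37},{"rotation":[0,0,0],"slide":[-0.03,0.011,0],"hand":0.37},{"rotation":[0,0,0],"slide":[-0.03,0.011,0],"hand":0.37},{"rotation":[0,0,0],"slide":[0,0,0],"hand":0.37},{"rotation":[0,0,0],"slide":[0,0,0],"hand":0.37}]'
python3 look.py w3; python3 - <<'E'
from h import *
im=ctrl.read_camera("scene");cv2.imwrite("pics/s3.png",cv2.resize(im[60:260,150:410,::-1],None,fx=3,fy=3,interpolation=2))
E
```

```text
t: 4.65
eef_pos: [0.5605, 0.1392, 0.2376]
tcp_rot: [-0.16, -3.134, 0.001]
contact_force: [0.1, 0.2, -0.2]
grip_width: 0.0539
grip_force: 0.0
t 4.65 tcp [0.5605 0.1392 0.2376] F [ 0.06  0.2  -0.21] w 0.05391223983911359
[[-0.995, 0.102, -0.004], [0.102, 0.995, -0.0], [0.004, -0.001, -1.0]]
O ([207.0, 210.7], 688, [191, 196, 32, 30]) [0.5608 0.1049]
O ([312.0, 211.0], 712, [297, 196, 31, 31]) [0.5679 0.172 ]
O ([475.5, 210.3], 64, [467, 207, 19, 8]) [0.578  0.2764]
Y ([218.7, 64.5], 1000, [201, 47, 36, 36]) [0.4707 0.1165]
```

View pics/w3.png

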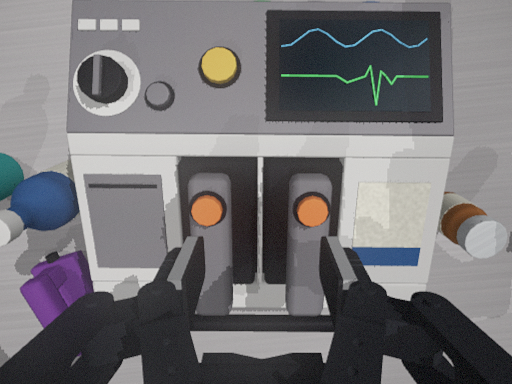

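View pics/s3.png

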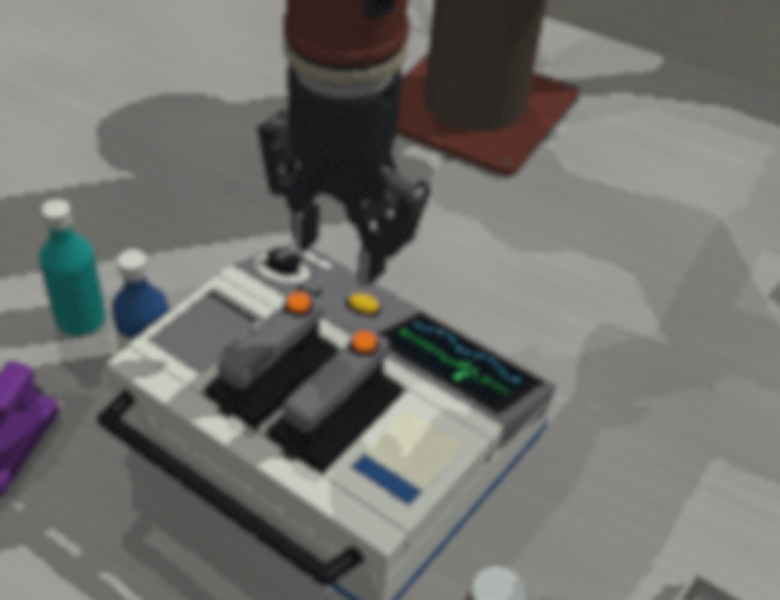

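The wrist view shows the buttons at (207,211) and (312,211), and the fingertips at about (190,240) and (330,240). The scene crop shows both paddles seated and the fingers above and in front. I check the tip spacing in a closer crop.

```bash
python3 - <<'E'
from h import *
im=cv2.imread("pics/w3.png");c=cv2.resize(im[190:310,150:370],None,fx=3.6,fy=3.6,interpolation=cv2.INTER_CUBIC)
c=cv2.convertScaleAbs(c,alpha=2.2,beta=10);cv2.imwrite("pics/c3.png",c)
W=np.load("pics/w3.npz")["W"];T=np.array([.5605,.1392,.2376]);x=np.array([-.995,.102,0]);y=np.array([.102,.995,0])
for z in(0,.004,.008):
  for a in(-.011,.011):
    r=[]
    for b in(-.0415,-.034,-.027,.027,.034,.0415):
      p=W@np.r_[T+a*x+b*y+[0,0,z],1];r.append(((p[:2]/p[2]-[150,190])*3.6).round().astype(int).tolist())
    print(z,a,r)
E
```

```text
0 -0.011 [[90, 278], [145, 278], [196, 279], [592, 279], [644, 279], [699, 279]]
0 0.011 [[77, 131], [134, 131], [187, 131], [601, 131], [654, 131], [712, 132]]
0.004 -0.011 [[82, 295], [139, 295], [191, 295], [597, 295], [649, 295], [706, 295]]
0.004 0.011 [[68, 144], [127, 144], [182, 144], [606, 145], [660, 145], [719, 145]]
0.008 -0.011 [[74, 312], [132, 312], [186, 312], [602, 312], [655, 312], [713, 312]]
0.008 0.011 [[60, 158], [120, 158], [176, 158], [611, 159], [667, 159], [727, 159]]
```

View pics/c3.png

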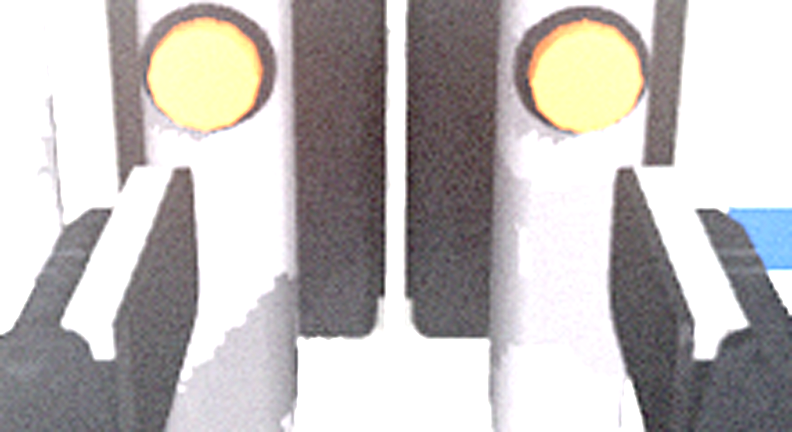

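The tips sit about 10 mm behind the TCP, with centres at ±29.5 mm, where the buttons need ±34 mm. I open to about 62 mm, correct the position, descend to just above the buttons and wait out the charge.

```bash
python3 -m pendant '[{"rotation":[0,0,0],"slide":[-0.004,-0.001,0],"hand":0.27},{"rotation":[0,0,0],"slide":[0,0,0.02],"hand":0.27},{"rotation":[0,0,0],"slide":[0,0,0.02],"hand":0.27},{"rotation":[0,0,0],"slide":[0,0,0.01],"hand":0.27},{"rotation":[0,0,0],"slide":[0,0,0],"hand":0.27},{"rotation":[0,0,0],"slide":[0,0,0],"hand":0.27},{"rotation":[0,0,0],"slide":[0,0,0],"hand":0.27},{"rotation":[0,0,0],"slide":[0,0,0],"hand":0.27}]'
python3 look.py w4 ; python3 - <<'E'
import cv2
im=cv2.imread("pics/w4.png");cv2.imwrite("pics/c4.png",cv2.convertScaleAbs(cv2.resize(im[170:320,150:370],None,fx=3.6,fy=3.6,interpolation=cv2.INTER_CUBIC),alpha=1.8,beta=10))
E
```

```text
t: 5.55
eef_pos: [0.566, 0.1379, 0.1906]
tcp_rot: [0.161, 3.135, 0.0]
contact_force: [-0.2, 0.1, -0.5]
grip_width: 0.0625
grip_force: 0.0
t 5.55 tcp [0.566  0.1379 0.1906] F [-0.24  0.14 -0.49] w 0.06245635932838949
[[-0.995, 0.102, 0.002], [0.102, 0.995, 0.0], [-0.002, 0.0, -1.0]]
O ([195.9, 232.8], 861, [173, 216, 40, 38]) [0.5592 0.1065]
O ([325.0, 233.8], 988, [308, 217, 40, 38]) [0.5663 0.1709]
O ([504.9, 222.9], 79, [497, 219, 15, 9]) [0.5694 0.26  ]
Y ([209.9, 51.9], 1527, [188, 30, 44, 45]) [0.471  0.1165]
```

View pics/c4.png

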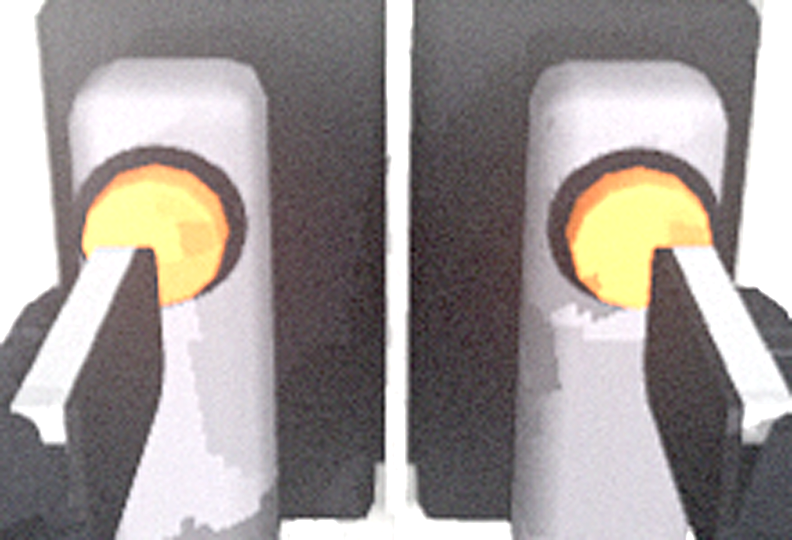

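Both tips project onto the buttons, about 4 mm too far back, so I shift 3 mm forward. I lower to just above and let the charging time run out.

```bash
python3 -m pendant '[{"rotation":[0,0,0],"slide":[0.003,-0.0005,0],"hand":0.28},{"rotation":[0,0,0],"slide":[0,0,0.008],"hand":0.28},{"rotation":[0,0,0],"slide":[0,0,0.003],"hand":0.28},{"rotation":[0,0,0],"slide":[0,0,0],"hand":0.28},{"rotation":[0,0,0],"slide":[0,0,0],"hand":0.28},{"rotation":[0,0,0],"slide":[0,0,0],"hand":0.28},{"rotation":[0,0,0],"slide":[0,0,0],"hand":0.28},{"rotation":[0,0,0],"slide":[0,0,0],"hand":0.28}]'
python3 look.py w5; python3 - <<'E'
import cv2
im=cv2.imread("pics/w5.png");cv2.imwrite("pics/c5.png",cv2.convertScaleAbs(cv2.resize(im[150:300,150:370],None,fx=3.6,fy=3.6,interpolation=cv2.INTER_CUBIC),alpha=1.8,beta=10))
E
W8='';for i in 1 2 3; do python3 -m pendant '[{"rotation":[0,0,0],"slide":[0,0,0],"hand":0.28},{"rotation":[0,0,0],"slide":[0,0,0],"hand":0.28},{"rotation":[0,0,0],"slide":[0,0,0],"hand":0.28},{"rotation":[0,0,0],"slide":[0,0,0],"hand":0.28},{"rotation":[0,0,0],"slide":[0,0,0],"hand":0.28},{"rotation":[0,0,0],"slide":[0,0,0],"hand":0.28},{"rotation":[0,0,0],"slide":[0,0,0],"hand":0.28},{"rotation":[0,0,0],"slide":[0,0,0],"hand":0.28}]'|tr '\n' ' '; done
```

```text
t: 6.4
eef_pos: [0.5624, 0.1376, 0.1785]
tcp_rot: [0.161, 3.137, 0.0]
contact_force: [-0.3, 0.5, -0.4]
grip_width: 0.0614
grip_force: 0.0
t 6.4 tcp [0.5624 0.1376 0.1785] F [-0.25  0.5  -0.41] w 0.0613654999305147
[[-0.995, 0.102, 0.0], [0.102, 0.995, 0.0], [-0.0, 0.0, -1.0]]
O ([200.4, 250.6], 499, [179, 233, 32, 39]) [0.5593 0.1101]
O ([322.6, 251.6], 543, [312, 233, 32, 41]) [0.5657 0.1672]
Y ([208.3, 57.2], 1686, [186, 34, 46, 48]) [0.471  0.1165]
t: 7.25 eef_pos: [0.5623, 0.1376, 0.1783] tcp_rot: [0.161, 3.137, 0.0] contact_force: [-0.1, -0.2, -0.7] grip_width: 0.0613 grip_force: 0.0 t: 8.05 eef_pos: [0.5622, 0.1376, 0.1783] tcp_rot: [0.161, 3.137, -0.0] contact_force: [0.2, 0.5, 0.8] grip_width: 0.0615 grip_force: 0.0 t: 8.85 eef_pos: [0.5623, 0.1376, 0.1783] tcp_rot: [0.161, 3.137, 0.0] contact_force: [-0.9, 0.1, 0.0] grip_width: 0.0618 grip_force: 0.0
```

View pics/c5.png

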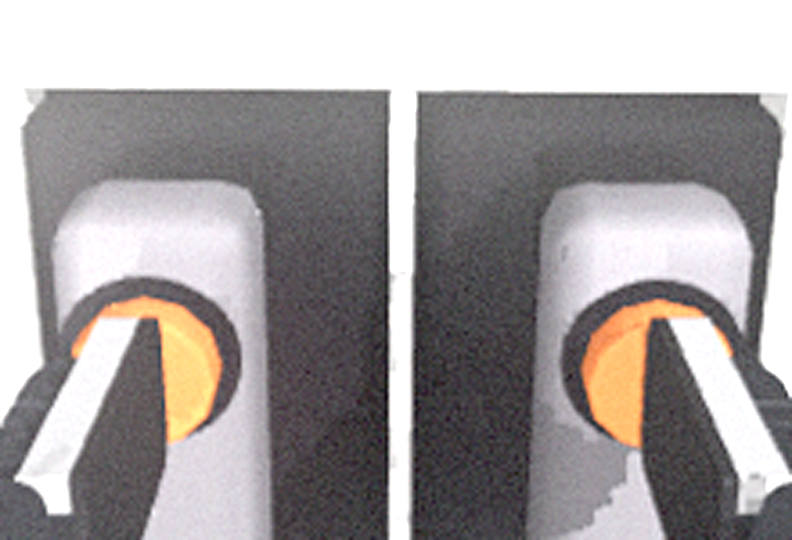

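Both tips are centred over the buttons, with t = 8.85 s, about five seconds after release. Now I press.

```bash
python3 -m pendant '[{"rotation":[0,0,0],"slide":[0,0,0.005],"hand":0.28},{"rotation":[0,0,0],"slide":[0,0,0],"hand":0.28}]';python3 -m pendant '[{"rotation":[0,0,0],"slide":[0,0,0.005],"hand":0.28},{"rotation":[0,0,0],"slide":[0,0,0],"hand":0.28}]'
```

```text
t: 9.05
eef_pos: [0.5627, 0.1377, 0.1733]
tcp_rot: [0.161, 3.136, 0.0]
contact_force: [1.0, 0.4, 3.4]
grip_width: 0.0617
grip_force: 1.9
t: 9.25
eef_pos: [0.5629, 0.1377, 0.1714]
tcp_rot: [0.16, 3.136, 0.0]
contact_force: [-7.3, -1.3, 17.7]
grip_width: 0.0617
grip_force: 9.0
```

Both are bottomed (17.7 N, above the 5 N needed). I ease off slightly and hold.

```bash
python3 -m pendant '[{"rotation":[0,0,0],"slide":[0,0,-0.001],"hand":0.28},{"rotation":[0,0,0],"slide":[0,0,0],"hand":0.28}]'
```

```text
t: 9.45
eef_pos: [0.5629, 0.1377, 0.1715]
tcp_rot: [0.16, 3.136, 0.0]
contact_force: [-4.4, -0.4, 12.1]
grip_width: 0.0615
grip_force: 5.8
```

```bash
for i in 1 2 3; do python3 -m pendant '[{"rotation":[0,0,0],"slide":[0,0,0],"hand":0.28},{"rotation":[0,0,0],"slide":[0,0,0],"hand":0.28},{"rotation":[0,0,0],"slide":[0,0,0],"hand":0.28},{"rotation":[0,0,0],"slide":[0,0,0],"hand":0.28},{"rotation":[0,0,0],"slide":[0,0,0],"hand":0.28},{"rotation":[0,0,0],"slide":[0,0,0],"hand":0.28},{"rotation":[0,0,0],"slide":[0,0,0],"hand":0.28},{"rotation":[0,0,0],"slide":[0,0,0],"hand":0.28}]'|tr '\n' ' '; done
python3 - <<'E'
from workcell import ctrl
import cv2,numpy as np
a=ctrl.read_camera("side")
cv2.imwrite("pics/d6.png",cv2.resize(a[110:300,180:380,::-1],None,fx=3,fy=3,interpolation=2))
E
```

```text
t: 10.25 eef_pos: [0.5629, 0.1377, 0.1715] tcp_rot: [0.161, 3.136, 0.0] contact_force: [-4.7, 0.3, 12.1] grip_width: 0.0614 grip_force: 5.9 t: 11.05 eef_pos: [0.5629, 0.1377, 0.1715] tcp_rot: [0.16, 3.136, 0.0] contact_force: [-3.9, -0.5, 11.7] grip_width: 0.0614 grip_force: 5.9 t: 11.85 eef_pos: [0.5629, 0.1377, 0.1715] tcp_rot: [0.16, 3.136, 0.0] contact_force: [-3.9, -0.5, 11.8] grip_width: 0.0615 grip_force: 5.9
```

View pics/d6.png

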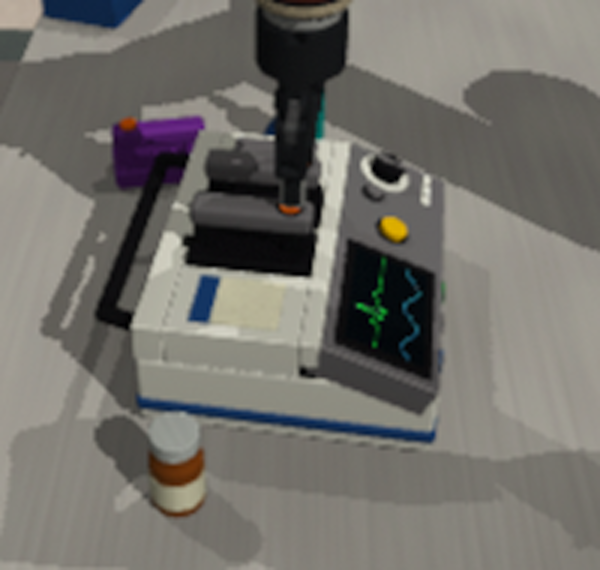

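The side view shows the finger on the sunken left button, with the paddles seated. I hold a little longer, lift clear, then check numerically.

```bash
python3 -m pendant '[{"rotation":[0,0,0],"slide":[0,0,0],"hand":0.28},{"rotation":[0,0,0],"slide":[0,0,0],"hand":0.28},{"rotation":[0,0,0],"slide":[0,0,0],"hand":0.28},{"rotation":[0,0,0],"slide":[0,0,0],"hand":0.28},{"rotation":[0,0,0],"slide":[0,0,-0.015],"hand":0.28},{"rotation":[0,0,0],"slide":[0,0,-0.03],"hand":0.28},{"rotation":[0,0,0],"slide":[0,0,-0.03],"hand":0.28},{"rotation":[0,0,0],"slide":[0,0,0],"hand":0.28}]'
python3 look.py w7; python3 - <<'E'
from h import *
for n in("scene","side"):
    im=ctrl.read_camera(n);Q=P(ctrl.camera_params(n))
    d=cv2.absdiff(im,np.load(f"pics/{n}0.npy"));print(n,[(b[0],b[1],plane(Q,b[0],.182).round(4)) for b in blobs(im,*OR)])
E
```

```text
t: 12.7
eef_pos: [0.5647, 0.1379, 0.2499]
tcp_rot: [0.16, 3.129, 0.002]
contact_force: [-0.1, -0.2, 1.1]
grip_width: 0.061
grip_force: 0.0
t 12.7 tcp [0.5647 0.1379 0.2499] F [-0.07 -0.15  1.13] w 0.06104455603155027
[[-0.995, 0.102, 0.008], [0.102, 0.995, 0.001], [-0.008, 0.002, -1.0]]
O ([210.3, 197.0], 626, [195, 183, 30, 29]) [0.561  0.1048]
O ([310.8, 197.3], 654, [297, 183, 29, 29]) [0.5681 0.172 ]
O ([470.2, 199.9], 53, [462, 197, 17, 7]) [0.5809 0.279 ]
Y ([220.7, 57.0], 937, [204, 40, 34, 35]) [0.4707 0.1165]
scene [([249.1, 160.3], 39, array([0.5616, 0.1044])), ([271.1, 173.5], 42, array([0.5695, 0.1725])), ([138.4, 201.9], 27, array([ 0.805, -0.029]))]
side [([390.5, 24.2], 46, array([-0.0663, -1.3016])), ([350.3, 26.7], 9, array([ 0.1708, -1.2455])), ([374.1, 26.8], 12, array([ 0.0378, -1.2456])), ([387.8, 85.2], 13, array([ 0.147 , -0.4258])), ([319.6, 91.5], 37, array([ 0.4135, -0.3592])), ([342.2, 91.6], 23, array([ 0.3294, -0.361 ])), ([222.2, 150.6], 9, array([0.7241, 0.0569])), ([279.6, 162.0], 34, array([0.5591, 0.1074])), ([276.7, 177.0], 37, array([0.566 , 0.1754]))]
```

The buttons are back where they were, within 0.2 mm, and the robot is clear.

```bash
python3 -m pendant '[{"rotation":[0,0,0],"slide":[0,0,-0.03],"hand":0.28},{"rotation":[0,0,0],"slide":[0,0,0],"hand":0.28},{"rotation":[0,0,0],"slide":[0,0,0],"hand":0.28}]' && python3 -c "
from workcell import ctrl
print(ctrl.sign_off())"
```

```text
t: 13.15
eef_pos: [0.5621, 0.1376, 0.2736]
tcp_rot: [-0.161, -3.137, 0.0]
contact_force: [0.4, 0.3, -0.5]
grip_width: 0.0612
grip_force: 0.0
the job is handed in; nothing more can be done
None
```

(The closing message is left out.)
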